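# Unclip the battery cover of the brass plinth light

### The job

Take the clip-on battery cover off the brass-coloured plinth light: squeeze its two orange snap tabs together to free it and lift it straight off, leaving the light standing on the bench. Set the cover down gently, right way up and flat on the floor of the dark wooden tray, and leave the black light and its cover alone.

Things in the scene. Friction and masses are not known exactly. Their poses are not given: they have to be found in the camera images.
- brass_cover_grip (a point): Where to pinch the brass light's cover: midway between its two orange tabs (each 24 mm wide in x, 5 thick), 23 mm above its plate, 77 mm above the bench; tab tops 15 mm higher. y = squeeze line, z up. Tabs measure 50 mm over their outer faces; sprung outward (2 N at rest, 7 N in), each slides in 10 mm to a solid stop, 30 mm over both. 7 mm in on each side frees the cover; pinch at 20-30 N.
- brass_cover: The same cover as a whole, 0.1 kg: grey plate 106 (x) by 84 (y) by 4 mm with two end skirts reaching 18 mm below the plate, on which it stands flat. Origin at the centre of the skirts' lower edge, 45 mm below the grip point, same axes. Locked to the light unless both tabs are squeezed; kept squeezed, it lifts straight up, clear after 20 mm, and is carried by the tabs.
- brass_light: Brass-coloured cordless plinth light: low box 190 (x) by 110 (y) by 50 mm high, standing loose on the bench, about 0.8 kg. Origin at the centre of its underside, z up. Its battery cover is clipped on top, centred at x = -30 mm; a round glass lens 72 mm across is at x = +56 mm, 7 mm proud.
- black_cover_grip (a point): The grip point of the cover on the black plinth light; light and cover have the same shape and size as the brass one, and the cover the same grey and orange colours. A bystander, to be left alone.
- tray: Dark wooden tray that takes the cover: fixed, open-topped, 230 (x) by 190 (y) by 25 mm high outside, walls and floor 5 mm thick (inside floor 220 by 180 mm, 5 mm above the bench). Origin at the centre of its underside, z up.
There are look-alikes about, which are no part of the job. What is shaped like the brass_cover but green is not meant.

How it is judged (in metres and radians):
On the way:
1. the cover is off: lifted clear above the brass light, which still stands on the bench (z of brass_cover_grip in the frame of brass_light above 0.105 m and height (world z) of brass_light below 0.01 m), for 0.1 s.
At the end, for the whole second after the job is handed in: The brass light's cover stands released and right way up (within 10 degrees) with its skirts flat on the floor of the tray (height within 6 mm), inside the walls; the brass light stands flat on the bench within 60 mm of where it was, and the black light's cover is within 20 mm of where it was (z of brass_cover_grip in the frame of tray between 0.044 and 0.056 m and x of brass_cover_grip in the frame of tray between -0.08 and 0.08 m and y of brass_cover_grip in the frame of tray between -0.07 and 0.07 m and angle between brass_cover_grip's own z axis and vertical below 0.17 rad and angle between brass_light's own z axis and vertical below 0.1 rad and height (world z) of brass_light below 0.01 m and distance of brass_light from where it was at the start of the episode below 0.06 m and distance of black_cover_grip from where it was at the start of the episode below 0.02 m); the robot touches nothing.
It fails at once if the brass light is lifted off the bench or tipped (height (world z) of brass_light above 0.02 m or angle between brass_light's own z axis and vertical above 0.17 rad).
It fails at once if the black light's cover is disturbed (moved more than 20 mm) (distance of black_cover_grip from where it was at the start of the episode above 0.02 m).
It fails at once if the cover is dropped into the tray (falls onto its floor from more than about 25 mm) (horizontal distance between brass_cover_grip and tray below 0.12 m and z of brass_cover_grip in the frame of tray below 0.065 m and linear speed of brass_cover above 0.7 m/s).
It also fails if it takes over 38 s, if anything falls off the work surface, if the arm or the gripper's body presses on something with over 40 N, if the wrist force passes 120 N, or if a joint passes its speed limit or range.

### The arm

A 6-joint arm with a two-finger parallel gripper is mounted at the origin on the work surface. World frame = base frame: x ahead of the robot, y to its left, z up, the work surface at z = 0. Lengths are in m, angles in degrees, forces in N, time in s.
With the tool pointing down it reaches from about 0.375 to 0.9 m from the base axis. Payload 3.1 kg.
Tool frame: the origin (TCP) lies at the very end of the fingers, on their centre line; the grasp point (between the pads) lies 19 mm behind it (grip_point_offset is the distance from the TCP to the grasp point, in m); y points along the fingers, x is the direction in which the jaws open and shut, and the axes are right-handed (so a half turn about y gives the same grasp; the last joint's range is limited). The gripper opens to 87 mm and grips with 3 to 60 N. Pads are 19 mm wide; open, the fingers measure 117 mm over their backs; the gripper's body (75 mm by 190 mm) begins 51 mm behind the grasp point.
Start: joints at [59.158, 30.224, 82.088, -0, 67.689, -10.227], TCP at [0.22, 0.585, 0.196] pointing down, gripper open.
Joint ranges: [-176.69, 176.69], [-43.24, 126.21], [12.49, 139.97], [-82, 262], [0, 151.66], [-163.58, 163.58]. Speed limits (degrees/s): [159.86, 159.86, 180, 180, 180, 180].

### API

Orientations are given as a 3x3 rotation matrix whose columns are the frame's x, y, z axes.
In Python, from rig import * gives the robot as it stands.
- The arm moves only by the tool send_rows, never from a script. Its argument "moves" is text: rows parted by semicolons, each of 5 numbers parted by spaces: the finger opening in mm, from 0 to 87, then the shift along the tool's x, y, z in mm, then the turn about the tool's y in degrees. In form: fingers dx dy dz yaw; .... A call has 1 to 20 rows; each row shifts and turns the commanded pose from where the row before left it, along the tool's axes as they then stand; what a row does not reach is not made up. A row lasts 1/12 s, in which the tool goes at most 41.7 mm and 7.16 degrees, less where a joint would pass 70% of its speed; a pose out of reach is approached as far as the arm can. A call is refused whole if a number of a shift passes 41.7 or a number of a turn 7.16, either way. A call with a gripper value outside its range is refused whole. The fingers move at their own pace and stop on an object; the grip force is fixed at half the most. Time passes only in rows, so rows that do not move let the fingers close. It gives the time, the measured TCP pose, the force and the opening at its end, in the units of the state.
- read_state(): the state, without advancing time (a new reading comes with each control period).
- capture(name): name is "side" or "top" or "wrist"; returns a dict with "image" (400x640x3 uint8, blue, green, red), "z_map" (400x640 float32, m along the optical axis (not along the pixel's ray), 0 where there is no reading), "mtx" (3x3 intrinsics, pixels), "origin" and "rotation" of the camera in the world; the wrist camera has in their place "tool_from_camera" (4x4, takes a point from camera to tool coordinates, whose origin is the TCP and whose axes are the tool frame's). Camera axes: x right, y up, looking along -z (the intrinsics and any distortion apply to the point x, -y, -z); pixel columns grow to the right and rows downward; lengths in m; the calibration is good to about 2 mm. A picture is of the moment at which its call begins: read the wrist's pose just before it.
- hand_in(): hands the job in, once; it reports no verdict.
Trained networks look in a picture, given as the dict that the camera call returned (one of the last four; its "shot" number tells which), for a name from the list of things; names that differ only in an ending like _2 or _b are one class to them, and where a whole thing is asked for, a point or a joint stands for the part that bears it (a point fixed in the world has none). Each returns a list of dicts, best first, with "p" (0 to 1); they miss things now and then, are a little off and sometimes report something else, mostly with a low value. They report only what shows in the picture. A call takes as long as a camera call. They do not tell look-alikes from the thing itself.
- search_frame(picture, name): "bbox" ([left, top, right, bottom] in pixels, round what is visible of it).
- masks_of(picture, name): "region" (400x640 bool, what is visible of it) and "bbox" ([left, top, right, bottom] in pixels, round what is visible of it).
- mark_of(picture, name): "pixel" ([row, column] in pixels: a listed point, or the origin of a listed thing).
The state is a dict: "time_s": time; "joint_positions": joint angles; "qvel": joint speeds; "tau": joint torques, N m; "position": TCP position; "tcp_rot": TCP orientation; "force": force on the tool from outside, world axes, zero at the start; "moment": the same for the moment, N m; "opening": opening from 0.0 (shut) to 1.0 (fully open).
Only numpy, scipy, OpenCV 4.12 (cv2) and the standard library are available. Lean on these libraries where they do the work, as an engineer would, in place of code of your own. Each camera call takes 0.05 s, during which the arm holds its last target. There are 200 camera calls.

## Working session

There is one attempt and no reset: what is moved stays moved. The work goes in short steps, Python scripts to look and compute and a tool call to move; the robot and the scene stay as the last step left them, time stands still between calls to the robot, and variables do not carry over. Pictures are saved under pics/ and viewed, about 8 in all and at most 12, crops included, and the job is handed in when it is done.

Besides the shell and the picture viewer there is one more tool, called after "Call:" as a command line: name --argument value ..., lists and objects as JSON in quotes. send_rows: Moves the arm, as the interface text tells. Its arguments: {"type":"object","properties":{"moves":{"type":"string"}},"required":["moves"]}

```bash
mkdir -p pics; cat > h.py <<'E'
from rig import *
import numpy as np, cv2
def world(c,rows,cols,T=None):
    z=c["z_map"][rows,cols]; K=c["mtx"]
    p=np.stack([(cols-K[0,2])/K[0,0]*z,-(rows-K[1,2])/K[1,1]*z,-z],-1)
    if "origin" in c: return p@np.array(c["rotation"]).T+np.array(c["origin"])
    s=T; M=np.array(c["tool_from_camera"]); p=p@M[:3,:3].T+M[:3,3]
    return p@np.array(s["tcp_rot"]).T+np.array(s["position"])
E
python3 - <<'E'
from h import *
s=read_state();print({k:np.round(s[k],3).tolist() for k in s})
for n in("top","side"):
    c=capture(n);cv2.imwrite(f"pics/{n}0.png",c["image"]);print(n,np.round(c["origin"],3))
    for t in("brass_cover_grip","brass_light","tray","black_cover_grip"):
        print(t,[(round(d["p"],2),np.round(d["pixel"]).tolist()) for d in mark_of(c,t)])
        print('  box',[(round(d["p"],2),np.round(d["bbox"]).tolist()) for d in search_frame(c,t)])
E
```

```text
{'time_s': 0.0, 'joint_positions': [59.157, 30.281, 82.155, 0.0, 67.688, -10.228], 'qvel': [-0.003, 0.036, -0.049, 0.106, 0.002, 0.059], 'tau': [0.002, -44.005, -17.659, 0.063, 0.058, -0.0], 'position': [0.22, 0.584, 0.195], 'tcp_rot': [[0.352, -0.001, -0.936], [0.936, -0.002, 0.352], [-0.002, -1.0, 0.0]], 'force': [-0.411, -0.421, -0.314], 'moment': [-0.009, 0.025, -0.02], 'opening': 1.003}
top [0.341 0.001 0.967]
brass_cover_grip [(0.79, [244.0, 239.0]), (0.78, [153.0, 320.0]), (0.62, [245.0, 403.0]), (0.57, [221.0, 302.0])]
  box [(0.96, [377.0, 219.0, 426.0, 271.0]), (0.7, [216.0, 220.0, 268.0, 268.0]), (0.66, [304.0, 134.0, 339.0, 178.0]), (0.56, [285.0, 201.0, 323.0, 247.0])]
brass_light [(0.77, [147.0, 317.0])]
  box [(0.95, [295.0, 104.0, 346.0, 184.0])]
tray [(0.92, [156.0, 424.0])]
  box [(0.77, [387.0, 108.0, 465.0, 197.0])]
black_cover_grip [(0.84, [164.0, 210.0]), (0.61, [153.0, 318.0])]
  box [(0.76, [195.0, 138.0, 238.0, 186.0])]
side [ 0.404 -0.67   0.688]
brass_cover_grip [(0.97, [294.0, 259.0]), (0.84, [190.0, 289.0]), (0.66, [151.0, 263.0]), (0.61, [192.0, 375.0])]
  box [(0.82, [219.0, 275.0, 294.0, 340.0]), (0.77, [346.0, 180.0, 403.0, 217.0]), (0.72, [240.0, 138.0, 291.0, 176.0]), (0.7, [261.0, 180.0, 324.0, 221.0])]
brass_light [(0.62, [217.0, 382.0])]
  box [(0.6, [337.0, 181.0, 438.0, 240.0])]
tray [(0.88, [340.0, 400.0])]
  box [(0.91, [326.0, 283.0, 489.0, 398.0])]
black_cover_grip [(0.76, [118.0, 346.0])]
  box [(0.83, [322.0, 104.0, 376.0, 142.0])]
```

View pics/top0.png

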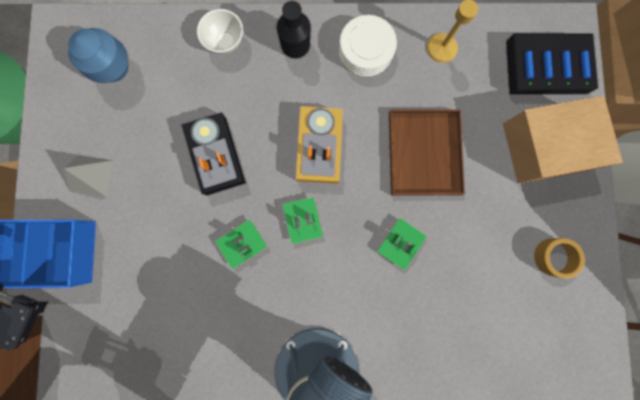

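View pics/side0.png

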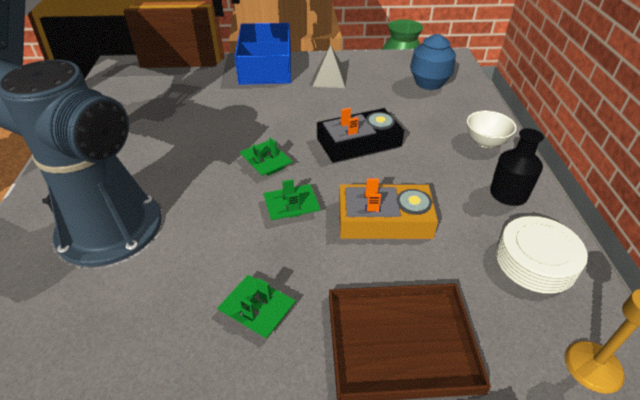

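The top view shows the brass light at about (320,145), with its tabs at (311,153) and (327,153). The tray is at (426,152) and the black light at (213,153). The green look-alikes are in front of these. Next I'll measure with depth.

```bash
cat > m.py <<'E'
from h import *
def orange(c,hue=(3,14),T=None,box=None):
    hsv=cv2.cvtColor(c["image"],cv2.COLOR_BGR2HSV)
    m=(hsv[...,0]>=hue[0])&(hsv[...,0]<=hue[1])&(hsv[...,1]>190)&(hsv[...,2]>120)&(c["z_map"]>0)
    if box: q=np.zeros_like(m);q[box[1]:box[3],box[0]:box[2]]=1;m&=q
    r,k=np.nonzero(m);return r,k,world(c,r,k,T)
E
python3 - <<'E'
from m import *
def rect(P,n):
    (cx,cy),(w,h),a=cv2.minAreaRect((P[:,:2]*1000).astype(np.float32));print(n,len(P),"rect",round(cx),round(cy),round(w),round(h),round(a,1),"z",np.percentile(P[:,2],[2,50,98]).round(3))
c=capture("top")
for n,b in(("brass",(290,100,350,190)),("black",(180,110,245,195))):
    r,k,P=orange(c,box=b); P=P[P[:,2]>.06]; rect(P,n)
    R,C=np.mgrid[b[1]:b[3],b[0]:b[2]];Q=world(c,R.ravel(),C.ravel());rect(Q[(Q[:,2]>.035)&(Q[:,2]<.065)],n+" body")
R,C=np.mgrid[100:205,375:475];Q=world(c,R.ravel(),C.ravel());rect(Q[(Q[:,2]>.012)&(Q[:,2]<.035)],"tray rim")
s=capture("side")
r,k,P=orange(s,box=(340,170,440,240));P=P[P[:,2]>.06];rect(P,"side brass")
R,C=np.mgrid[270:399,320:500];Q=world(s,R.ravel(),C.ravel());rect(Q[(Q[:,2]>.018)&(Q[:,2]<.035)],"tray rim side")
R,C=np.mgrid[165:245,335:442];Q=world(s,R.ravel(),C.ravel());rect(Q[(Q[:,2]>.04)&(Q[:,2]<.058)],"body side")
E
```

```text
brass 9 rect 537 -10 42 17 80.6 z [0.06  0.073 0.083]
brass body 2976 rect 573 -12 110 191 86.5 z [0.046 0.052 0.058]
black 20 rect 519 252 18 47 15.5 z [0.061 0.073 0.087]
black body 3092 rect 550 264 192 111 17.6 z [0.042 0.052 0.058]
tray rim 908 rect 557 -296 232 192 0.1 z [0.013 0.023 0.028]
side brass 305 rect 543 -9 52 24 86.4 z [0.061 0.079 0.093]
tray rim side 2052 rect 558 -293 231 193 0.2 z [0.018 0.024 0.027]
body side 3441 rect 574 -11 114 190 86.3 z [0.042 0.052 0.057]
```

Both cameras agree. The brass grip is at about (0.543, -0.010) with a yaw of -3.5°, and the tray centre is at (0.558, -0.295). I'll turn by -17.1°, then travel above the light.

Call:
send_rows --moves "87 0 0 0 -5.7; 87 0 0 0 -5.7; 87 0 0 0 -5.7; 87 -15 0 -9 0; 87 -35 0 -22 0; 87 -35 0 -22 0; 87 -35 0 -22 0; 87 -35 0 -22 0; 87 -35 0 -22 0; 87 -35 0 -22 0; 87 -35 0 -22 0; 87 -35 0 -22 0; 87 -35 0 -22 0; 87 -35 0 -22 0; 87 -35 0 -22 0; 87 -35 0 -22 0; 87 -35 0 -22 0; 87 -35 0 -22 0; 87 -35 0 -22 0; 87 -33 0 -20 0"

```text
time_s: 2.67
position: [0.5444, -0.0114, 0.1967]
tcp_rot: [[0.062, 0.001, -0.998], [0.998, -0.0, 0.062], [-0.0, -1.0, -0.001]]
force: [1.1, 0.6, -0.4]
opening: 0.998
```

```bash
cat > w.py <<'E'
from m import *
import sys
s=read_state();c=capture("wrist");cv2.imwrite(f"pics/{sys.argv[1]}.png",c["image"])
print(s["time_s"],np.round(s["position"],4),np.round(s["tcp_rot"],3).tolist(),np.round(s["force"],1),s["opening"])
r,k,P=orange(c,T=s);g=(P[:,2]>.06)&(P[:,2]<.11);P=P[g]
if len(P):
    print(len(P),"z",np.percentile(P[:,2],[1,50,99]).round(4),cv2.minAreaRect((P[:,:2]*1000).astype(np.float32)))
    t=P[P[:,2]>np.percentile(P[:,2],99)-.006]
    print("tops",len(t),cv2.minAreaRect((t[:,:2]*1000).astype(np.float32)))
E
python3 w.py w1
```

```text
2.6667 [ 0.5444 -0.0114  0.1967] [[0.062, 0.001, -0.998], [0.998, -0.0, 0.062], [-0.0, -1.0, -0.001]] [ 1.1  0.6 -0.4] 0.9977483114388883
1168 z [0.0603 0.0784 0.092 ] ((533.9487915039062, 125.44585418701172), (33.356632232666016, 317.28839111328125), 4.803849220275879)
tops 337 ((534.1309814453125, 125.46221923828125), (32.90267562866211, 317.2902526855469), 4.781682014465332)
```

View pics/w1.png

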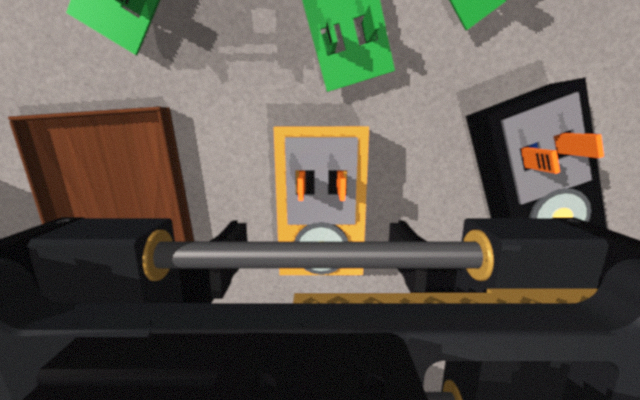

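The wrist view shows the brass cover centred, with its tabs at about (301,185) and (341,185). The black light at the right got mixed into that measurement, so I'll restrict the region.

```bash
sed -i 's/r,k,P=orange(c,T=s);/r,k,P=orange(c,T=s,box=(230,100,410,235) if len(sys.argv)<3 else None);/' w.py; python3 w.py w2
```

```text
2.7167 [ 0.5498 -0.0183  0.1971] [[0.065, 0.008, -0.998], [0.998, -0.007, 0.065], [-0.006, -1.0, -0.008]] [ 4.2 -3.1  1.7] 1.0008612601539368
161 z [0.0613 0.0854 0.0923] ((543.3728637695312, -7.6167144775390625), (51.60490417480469, 22.920183181762695), 86.39054107666016)
tops 72 ((541.042724609375, -7.68254280090332), (50.920074462890625, 21.74761199951172), 81.8057861328125)
```

Call:
send_rows --moves "87 0 10 0 0; 87 0 20 0 0; 87 0 20 0 0; 87 0 20 0 0; 87 0 10 0 0; 87 0 0 0 0; 87 0 0 0 0; 87 0 0 0 0"

```text
time_s: 3.43
position: [0.5437, -0.0084, 0.1172]
tcp_rot: [[0.06, 0.001, -0.998], [0.998, -0.0, 0.06], [-0.0, -1.0, -0.001]]
force: [0.9, -0.2, 0.7]
opening: 1.003
```

```bash
python3 w.py w3
```

```text
3.4333 [ 0.5437 -0.0084  0.1172] [[0.06, 0.001, -0.998], [0.998, -0.0, 0.06], [-0.0, -1.0, -0.001]] [ 0.9 -0.2  0.7] 1.003479421390332
361 z [0.0608 0.0829 0.0922] ((542.970458984375, -7.872812271118164), (50.43963623046875, 22.94507598876953), 85.93896484375)
tops 143 ((542.9901123046875, -7.874204635620117), (50.43963623046875, 22.90575408935547), 85.93896484375)
```

View pics/w3.png

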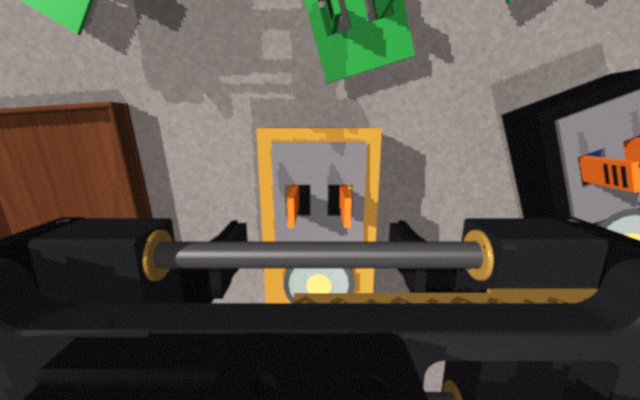

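The gripper is aligned to within about 1 mm: tab centre (543, -7.9), TCP (543.7, -8.4). I'll descend to z of about 0.061 and squeeze.

Call:
send_rows --moves "87 0 10 0 0; 87 0 15 0 0; 87 0 15 0 0; 87 0 10 0 0; 87 0 6 0 0; 87 0 0 0 0; 87 0 0 0 0; 60 0 0 0 0; 60 0 0 0 0; 60 0 0 0 0; 60 0 0 0 0; 20 0 0 0 0; 20 0 0 0 0; 20 0 0 0 0; 20 0 0 0 0; 20 0 0 0 0; 20 0 0 0 0; 20 0 0 0 0"

```text
time_s: 4.98
position: [0.5433, -0.0088, 0.0613]
tcp_rot: [[0.061, 0.0, -0.998], [0.998, 0.0, 0.061], [0.0, -1.0, -0.0]]
force: [-1.6, 1.6, 7.4]
opening: 0.291
```

```bash
python3 -c "
from h import *
s=read_state();print(s['time_s'],np.round(s['position'],4),np.round(s['force'],1),s['opening']*87)"
```

```text
4.9833 [ 0.5433 -0.0088  0.0613] [-1.6  1.6  7.4] 25.279871681948613
```

The opening reads 25 mm, less than the expected 30 mm at the stop, so I'll look before lifting.

Call:
send_rows --moves "0 0 0 0 0; 0 0 0 0 0; 0 0 0 0 0"

```text
time_s: 5.23
position: [0.5433, -0.0088, 0.0613]
tcp_rot: [[0.061, 0.001, -0.998], [0.998, 0.0, 0.061], [0.0, -1.0, -0.001]]
force: [-1.6, 1.3, 8.2]
opening: 0.289
```

```bash
python3 w.py w4; python3 - <<'E'
import cv2,numpy as np
from h import *
s=capture("side");a=cv2.resize(s["image"][140:260,300:460],(640,480),interpolation=cv2.INTER_CUBIC)
b=cv2.imread("pics/w4.png")[100:320,160:480]
b=cv2.resize(b,(698,480));cv2.imwrite("pics/c1.png",cv2.resize(np.hstack([a,b]),(800,287)))
E
```

```text
5.2333 [ 0.5433 -0.0088  0.0613] [[0.061, 0.001, -0.998], [0.998, 0.0, 0.061], [0.0, -1.0, -0.001]] [-1.6  1.3  8.2] 0.28937509236948655
471 z [0.0609 0.0823 0.0937] ((539.4931030273438, -8.59424877166748), (30.587743759155273, 15.864568710327148), 86.64151763916016)
tops 186 ((535.571044921875, -8.351771354675293), (30.586816787719727, 7.8719329833984375), 86.9668197631836)
```

View pics/c1.png

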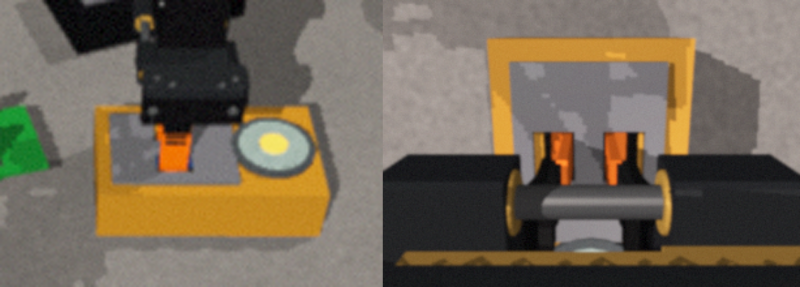

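The picture shows both tabs pushed in, measuring 30.6 mm over their outer faces, which is the stop. I'll lift straight up.

Call:
send_rows --moves "0 0 -3 0 0; 0 0 -5 0 0; 0 0 -5 0 0; 0 0 -5 0 0; 0 0 -8 0 0; 0 0 -10 0 0; 0 0 -12 0 0; 0 0 -12 0 0; 0 0 -12 0 0; 0 0 -10 0 0; 0 0 -5 0 0; 0 0 0 0 0; 0 0 0 0 0; 0 0 0 0 0"

```text
time_s: 6.5
position: [0.5427, -0.0089, 0.147]
tcp_rot: [[0.061, -0.001, -0.998], [0.998, 0.0, 0.061], [0.0, -1.0, 0.001]]
force: [-0.9, -0.8, -1.6]
opening: 0.284
```

```bash
python3 w.py w5; python3 - <<'E'
import cv2,numpy as np
from h import *
s=capture("side");a=cv2.resize(s["image"][110:260,280:480],(640,480),interpolation=cv2.INTER_CUBIC)
b=cv2.imread("pics/w5.png")[100:320,160:480]
b=cv2.resize(b,(698,480));cv2.imwrite("pics/c2.png",cv2.resize(np.hstack([a,b]),(800,287)))
E
```

```text
6.5 [ 0.5427 -0.0089  0.147 ] [[0.061, -0.001, -0.998], [0.998, 0.0, 0.061], [0.0, -1.0, 0.001]] [-0.9 -0.8 -1.6] 0.28432607679785915
```

View pics/c2.png

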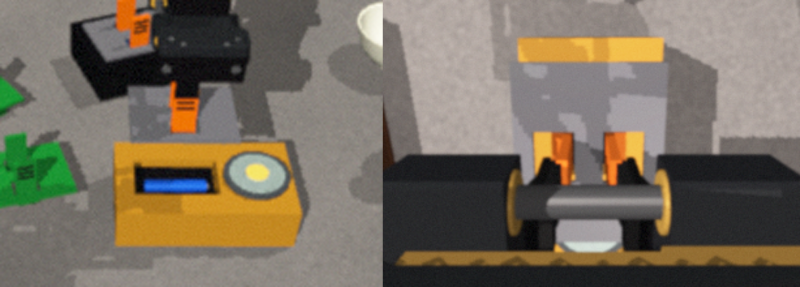

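The cover is off and held level, and the light is standing with its blue battery exposed. I'll move over the tray and lower most of the way.

Call:
send_rows --moves "0 -8 0 -1 0; 0 -16 0 -2 0; 0 -25 0 -3 0; 0 -30 0 -3 0; 0 -30 0 -3 0; 0 -30 0 -4 0; 0 -30 0 -4 0; 0 -30 0 -3 0; 0 -30 0 -3 0; 0 -25 0 -3 0; 0 -18 0 -2 0; 0 -12 0 -1 0; 0 0 0 0 0; 0 0 0 0 0; 0 0 15 0 0; 0 0 20 0 0; 0 0 20 0 0; 0 0 10 0 0; 0 0 0 0 0; 0 0 0 0 0"

```text
time_s: 8.27
position: [0.5576, -0.293, 0.0822]
tcp_rot: [[0.06, -0.001, -0.998], [0.998, 0.001, 0.06], [0.001, -1.0, 0.001]]
force: [0.3, 0.2, -0.0]
opening: 0.284
```

```bash
python3 - <<'E'
from m import *
s=read_state();c=capture("side");print(np.round(s["position"],4),s["opening"])
cv2.imwrite("pics/s2.png",cv2.resize(c["image"][150:400,230:550],(768,600)))
R,C=np.mgrid[200:399,270:500];Q=world(c,R.ravel(),C.ravel());I=c["image"].reshape(400,640,3)[200:399,270:500].reshape(-1,3).astype(int)
m=(np.ptp(I,1)<15)&(I.mean(1)>70)&(Q[:,2]>.03)&(Q[:,2]<.12)
P=Q[m&(abs(Q[:,0]-.558)<.08)&(abs(Q[:,1]+.295)<.07)];print(len(P),np.percentile(P,[2,50,98],axis=0).round(3))
A=np.c_[P[:,:2],np.ones(len(P))];print("plane",np.linalg.lstsq(A,P[:,2],rcond=None)[0].round(3))
E
```

```text
[ 0.5576 -0.293   0.0822] 0.2843265193311217
1570 [[ 0.506 -0.336  0.072]
 [ 0.53  -0.311  0.075]
 [ 0.604 -0.253  0.077]]
plane [-0.004  0.002  0.077]
```

View pics/s2.png

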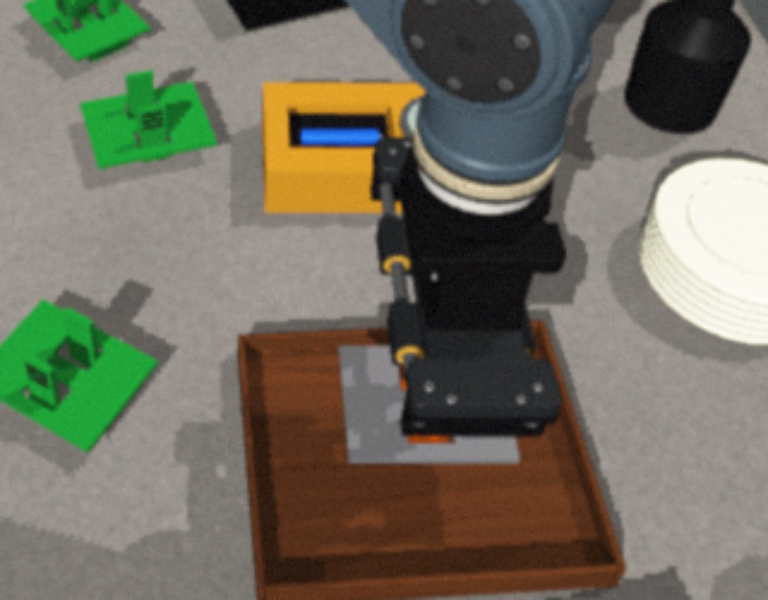

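The cover hangs level over the tray with its plate at z of about 0.0755. It should come to rest at 0.027, so it needs about 48 mm more.

Call:
send_rows --moves "0 0 10 0 0; 0 0 10 0 0; 0 0 10 0 0; 0 0 8 0 0; 0 0 4 0 0; 0 0 2 0 0; 0 0 1 0 0; 0 0 0 0 0; 0 0 0 0 0; 0 0 0 0 0"

```text
time_s: 9.15
position: [0.5581, -0.2946, 0.0379]
tcp_rot: [[0.061, 0.001, -0.998], [0.998, -0.001, 0.061], [-0.001, -1.0, -0.001]]
force: [1.0, 0.5, -1.7]
opening: 0.281
```

Call:
send_rows --moves "0 0 1 0 0; 0 0 0 0 0; 0 0 1 0 0; 0 0 0 0 0; 0 0 1 0 0; 0 0 0 0 0; 0 0 0 0 0"

```text
time_s: 9.73
position: [0.5578, -0.2944, 0.0345]
tcp_rot: [[0.061, 0.0, -0.998], [0.998, -0.0, 0.061], [-0.0, -1.0, -0.0]]
force: [-0.7, -0.3, -0.7]
opening: 0.288
```

Call:
send_rows --moves "0 0 1 0 0; 0 0 0 0 0; 0 0 0 0 0"

```text
time_s: 9.98
position: [0.5579, -0.2945, 0.0344]
tcp_rot: [[0.061, 0.0, -0.998], [0.998, -0.0, 0.061], [-0.0, -1.0, -0.0]]
force: [-1.8, 1.2, 5.3]
opening: 0.288
```

Call:
send_rows --moves "0 0 1 0 0; 0 0 0 0 0; 0 0 0 0 0"

```text
time_s: 10.23
position: [0.558, -0.2946, 0.0343]
tcp_rot: [[0.061, 0.001, -0.998], [0.998, -0.001, 0.061], [-0.001, -1.0, -0.001]]
force: [-2.9, 2.0, 10.7]
opening: 0.288
```

The force rose to 10.7 N with z stalled, so the cover is on the floor. I'll back off slightly, open and retreat.

Call:
send_rows --moves "0 0 -1.5 0 0; 0 0 0 0 0; 40 0 0 0 0; 60 0 0 0 0; 87 0 0 0 0; 87 0 0 0 0; 87 0 0 0 0; 87 0 0 0 0; 87 0 0 0 0; 87 0 -5 0 0; 87 0 -15 0 0; 87 0 -25 0 0; 87 0 -30 0 0; 87 0 -30 0 0; 87 0 -30 0 0; 87 0 -30 0 0; 87 0 -25 0 0; 87 0 0 0 0; 87 0 0 0 0; 87 0 0 0 0"

```text
time_s: 11.9
position: [0.557, -0.2938, 0.2233]
tcp_rot: [[0.061, -0.001, -0.998], [0.998, 0.001, 0.061], [0.001, -1.0, 0.001]]
force: [-0.3, 0.5, -0.7]
opening: 1.004
```

```bash
python3 - <<'E'
from m import *
s=read_state();c=capture("side");print(np.round(s["position"],4),s["opening"])
cv2.imwrite("pics/s3.png",cv2.resize(c["image"][80:400,230:550],(600,600)))
R,C=np.mgrid[200:399,270:500];Q=world(c,R.ravel(),C.ravel());I=c["image"][200:399,270:500].reshape(-1,3).astype(int)
m=(np.ptp(I,1)<15)&(I.mean(1)>70)&(Q[:,2]>.012)&(Q[:,2]<.12)
P=Q[m&(abs(Q[:,0]-.558)<.08)&(abs(Q[:,1]+.295)<.07)];print(len(P),np.percentile(P,[2,50,98],axis=0).round(3))
A=np.c_[P[:,:2],np.ones(len(P))];print("plane",np.linalg.lstsq(A,P[:,2],rcond=None)[0].round(3))
r,k,P=orange(c,box=(300,240,480,399));P=P[P[:,2]>.03];print("tabs",cv2.minAreaRect((P[:,:2]*1000).astype(np.float32)),np.percentile(P[:,2],[2,98]))
R,C=np.mgrid[165:245,335:442];Q=world(c,R.ravel(),C.ravel());Q=Q[(Q[:,2]>.04)&(Q[:,2]<.058)];print("light",cv2.minAreaRect((Q[:,:2]*1000).astype(np.float32)))
E
```

```text
[ 0.557  -0.2938  0.2233] 1.003950237619481
2332 [[ 0.506 -0.337  0.024]
 [ 0.548 -0.3    0.027]
 [ 0.609 -0.255  0.029]]
plane [-0.     0.     0.027]
tabs ((557.7698364257812, -296.5003967285156), (50.282772064208984, 24.186235427856445), 86.47952270507812) [0.03083815 0.06502577]
light ((556.5390014648438, -9.65814208984375), (115.44287109375, 155.60240173339844), 85.08206176757812)
```

View pics/s3.png

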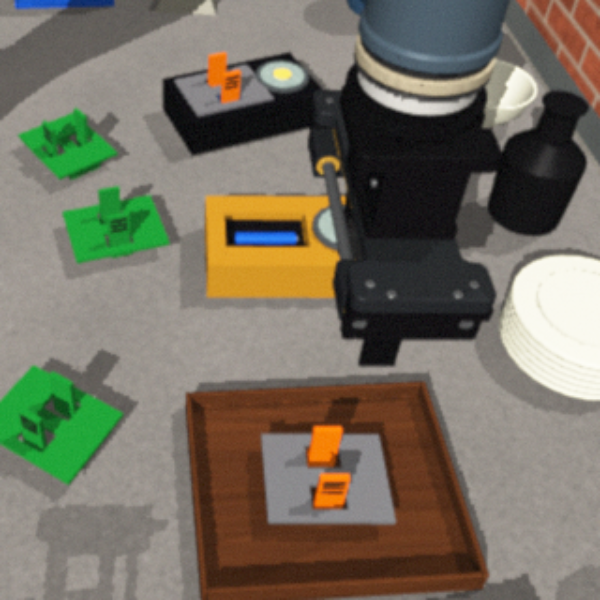

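The cover is flat in the tray with its tabs sprung back out. The light is standing, the black light has not moved and the gripper is clear, so I'll hand in.

```bash
python3 -c "
from rig import *
print(hand_in())"
```

```text
the job is handed in; nothing more can be done
None
```

The brass light's cover is off and standing flat, right way up, in the dark wooden tray. I squeezed both tabs to their stop, lifted the cover straight up, lowered it until it touched the tray floor, released it and backed the gripper away. I handed in at about 12 s, and the hand-in gave no verdict.

**Cover in the tray:** in the last measurement the plate top was level at z = 0.027 m, as expected for skirts on the floor. The tabs had sprung back to 50 mm and were centred within about 2 mm of the tray centre.

**Lights:** the brass light stands flat on the bench and looks unmoved. The arm hid part of it, so its final outline measured too short (156 mm instead of 190) and could not give an exact position. The black light and its cover look untouched in the picture; I did not re-measure them.

**One disagreement:** while squeezing, the gripper's opening read about 25 mm, but the camera showed 30.6 mm over the tabs. I trusted the camera, and the cover came free.

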